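# Clean the brush and hold the catch drawer open

## Robot

A 6-joint arm with a two-finger parallel gripper is mounted at the origin on a cart in front of the work surface, level with it; the furniture and walls round the work are solid. World frame = base frame: x ahead of the robot, y to its left, z up, the work surface at z = 0. Lengths are in m, angles in rad, forces in N, time in s.
With the tool pointing down it reaches from about 0.35 to 0.975 m from the base axis. Payload 4.9 kg.
Tool frame: the origin (TCP) lies at the very end of the fingers, on their centre line; the grasp point (between the pads) lies 19 mm behind it; z points along the fingers, y is the direction in which the jaws open and shut (so a half turn about z gives the same grasp; the last joint's range is limited). The gripper opens to 85 mm and grips with 20 to 120 N. Pads are 22 mm wide; open, the fingers measure 114 mm over their backs; the gripper's body (76 mm by 85 mm) begins 54 mm behind the grasp point. The pads swing forward as they close: fully open they stand 13 mm farther back than shut.
Start: joints at [1.046, 0.053, 1.613, -0, 1.476, -0.119], TCP at [0.247, 0.574, 0.231] pointing down, gripper open.
Joint ranges: [-3.01, 3.01], [-1.01, 2.22], [0.06, 2.58], [-1.02, 4.17], [0.09, 2.62], [-3.14, 3.14]. Speed limits (rad/s): [2.57, 2.57, 3.14, 3.14, 3.14, 3.14].

## Interface

Orientations are given as a unit quaternion [x, y, z, w].
In Python, from station import env gives the robot as it stands.
- The arm moves only by the tool jog_arm, never from a script. Its argument "plan" is a list of rows, each a list of 3 entries, a list of its own where there are three numbers: the turn, a rotation vector about the tool's x, y, z in rad, then the shift along the tool's x, y, z in cm, then the closure in counts, from 0 (fully open) to 255 (shut). In form: [[[ax, ay, az], [dx, dy, dz], jaw], ...]. A call has 1 to 8 rows; each row is the pose to reach, as a shift and turn from the pose commanded when the call began, along the tool's axes at that moment; what a row does not reach only later rows make up. A row lasts 1/12 s, in which the tool goes at most 41.7 mm and 7.16 degrees, less where a joint would pass 70% of its speed; a pose out of reach is approached as far as the arm can. A call with a gripper value outside its range is refused whole. The fingers move at their own pace and stop on an object; "squeeze" is the grip in N (left out, the last holds). Time passes only in rows, so rows that repeat a pose let the fingers close. It gives the time, the measured TCP pose, the force and the opening at its end, in the units of the state.
- env.sense(): the state, without advancing time (a new reading comes with each control period).
- env.get_image(name): name is "side" or "top"; returns a dict with "color" (384x512x3 uint8, blue, green, red), "mtx" (3x3 intrinsics, pixels), "world_from_camera" (4x4, takes a point from camera to world coordinates). Camera axes: x right, y up, looking along -z (the intrinsics and any distortion apply to the point x, -y, -z); pixel columns grow to the right and rows downward; lengths in m; the calibration is good to about 2 mm. A picture is of the moment at which its call begins. There is no depth.
- env.job_done(): hands the job in, once; it reports no verdict.
Trained networks look in the newest picture that a camera, given by its name, has taken for a name from the list of things; names that differ only in an ending like _2 or _b are one class to them, and where a whole thing is asked for, a point or a joint stands for the part that bears it (a point fixed in the world has none). Each returns a list of dicts, best first, with "score" (0 to 1); they miss things now and then, are a little off and sometimes report something else, mostly with a low value. They report only what shows in the picture. A call takes as long as a camera call. They do not tell look-alikes from the thing itself.
- env.spot_in(camera, label): "bbox" ([left, top, right, bottom] as shares, 0 to 1, of the picture: columns of its width, rows of its height, round what is visible of it).
- env.regions_of(camera, label): "mask" (384x512 bool, what is visible of it) and "bbox" ([left, top, right, bottom] as shares, 0 to 1, of the picture: columns of its width, rows of its height, round what is visible of it).
- env.landmark_of(camera, label): "xy" ([column, row] as shares, 0 to 1, of the picture: columns of its width, rows of its height: a listed point, or the origin of a listed thing).
The state is a dict: "time_s": time; "joints": joint angles; "joint_velocities": joint speeds; "joint_efforts": joint torques, N m; "ee_pos": TCP position; "ee_rot": TCP orientation; "ft_force": force on the tool from outside, world axes, zero at the start; "wrist_torque": the same for the moment, N m; "grip_width": finger opening in m.
Only numpy, scipy, OpenCV 4.12 (cv2) and the standard library are available. Lean on these libraries where they do the work, as an engineer would, in place of code of your own. Each camera call takes 0.05 s, during which the arm holds its last target.

## Task

On the white brush cleaner, take the brush that stands in the clear tube and work it up and down at least twice: each time lift it about 4 cm, with its bristles staying inside the tube, and lower it until it rests on the bottom again. Leave it standing in the tube and let it go, then pull the spring-loaded drawer of the cleaner out by its black upright handle until the red pointer stands over the green mark. Finish while still holding the handle there, so that the teacher can empty the drawer; do not disturb the things around.

Things in the scene. Friction and masses are not known exactly. Their poses are not given: they have to be found in the camera images.
- cleaner: brush cleaner, fixed to the table: a white housing 130 x 90 x 34 mm (x, y, z) on a grey desk mat (mat top 3 mm above the table). Origin: under the housing, at mat height, 5 mm in front of the housing's centre; own z up, own -x is the direction in which the drawer comes out (roughly towards the robot). The clear tube stands upright on the housing at own x +30 mm, y 0
- tube_bottom (a point): inner floor of the clear tube, on the tube's axis; inner radius 13 mm, wall 4 mm, the mouth is 104 mm higher
- brush_grip (a point): point on the axis of the brush's shaft, 185 mm above its tip and 25 mm below its top end: a good place to grip it from above. The brush is 210 mm long, shaft 14 mm thick and round, light wood with a red end; it stands loose in the tube and may lean by up to about 0.1 rad; 35 to 70 g. Its z axis runs from tip to top
- brush_tip (a point): tip of the brush's bristles (black head 55 mm long, up to 21 mm thick); it rests on the tube's bottom at the start
- handle (a point): grip point of the drawer's handle: a black upright plate 10 mm thick (along the cleaner's x), 36 mm wide (along the cleaner's y); the plate goes on 18 mm above this point, and below it nothing but the plate is in the way for 37 mm; it stands 40 mm in front of the drawer's face, and the housing's top lies 24 mm lower than this point. It moves with the drawer
- pointer (a point): middle of the red pointer, a small bar that sticks out of the drawer's front at its right side (the cleaner's -y), 4 mm thick along x; moves with the drawer, directly over the side rail
- mark_top (a point): centre of the top of the green clip on the cleaner's side rail, 12 mm long along the rail; it is fixed; its place on the rail differs from time to time (25 to 42 mm in front of the pointer at rest). Its axes are parallel to the cleaner's; own -x is the pull direction. The pointer passes about 4 mm above it
- drawer (a joint): how far the drawer is pulled out, m: 0 shut, at most 0.055; a spring pulls it shut with about 2.5 N when shut and 9 N at 42 mm
- tape_roll_mid (a point): bystander: roll of masking tape, 82 mm across, 18 mm high, lying flat; a point on its axis 10 mm above its underside
- glue_stick_mid (a point): bystander: standing glue stick 25 mm across, 88 mm high; a point on its axis 10 mm above its underside
- seal_c_mid (a point): bystander: standing pale green stone seal 24 x 24 x 55 mm; a point 10 mm above the middle of its underside
- clip_tin_mid (a point): bystander: grey lidded tin 54 x 76 x 23 mm; a point 10 mm above the middle of its underside
- ink_bottle_c_mid (a point): bystander: small red squeeze bottle 38 mm across, 86 mm high; a point on its axis 10 mm above its underside
Things that resemble listed ones, but are neither listed nor needed, are in the scene too. What is meant by the part that bears brush_grip is not blue, and is the larger of those in its own colour.

How it is judged:
On the way, in this order (a step that is already met when the one before it is completed fails the run):
1. the brush is lifted at least 30 mm off the tube's bottom, its bristles still in the tube (z of brush_tip in the frame of tube_bottom above 0.03 m and horizontal distance between brush_tip and tube_bottom below 0.015 m), for 0.05 s.
2. it is lowered to the bottom (tip within 8 mm) (z of brush_tip in the frame of tube_bottom below 0.008 m), for 0.05 s.
3. it is lifted at least 30 mm a second time (all of step 1), for 0.05 s.
4. it stands on the bottom again (tip within 8 mm) and is let go (z of brush_tip in the frame of tube_bottom below 0.008 m and contact force between the fingers and brush below 0.05 N), for 0.2 s.
At the end, for the whole second after the job is handed in: the fingers hold the drawer (contact over 1 N), still (under 10 mm/s), with the middle of the red pointer within 7 mm of the middle of the green mark along the rail; the brush stands in the tube, tip within 8 mm of the bottom, and the robot does not touch it (all of step 4 and x of pointer in the frame of mark_top between -0.007 and 0.007 m and velocity of joint drawer between -0.01 and 0.01 m/s and contact force between the fingers and drawer above 1 N and horizontal distance between brush_tip and tube_bottom below 0.015 m and contact force between the arm and brush below 0.05 N); the arm keeps its last pose, push and grip.
It fails at once if the brush's bristles leave the tube (tip more than 95 mm above its bottom) (z of brush_tip in the frame of tube_bottom above 0.095 m).
It fails at once if a bystander is moved more than 20 mm (distance of any of seal_c_mid, clip_tin_mid, ink_bottle_c_mid from where it was at the start of the episode above 0.02 m).
It also fails if it takes over 40 s, if anything falls off the work surface, if the arm or the gripper's body presses on something with over 40 N, if the wrist force passes 120 N, or if a joint passes its speed limit or range.

## Working session

There is one attempt and no reset: what is moved stays moved. The work goes in short steps, Python scripts to look and compute and a tool call to move; the robot and the scene stay as the last step left them, time stands still between calls to the robot, and variables do not carry over. Pictures are saved under pics/ and viewed, and the job is handed in when it is done.

Besides the shell and the picture viewer there is one more tool, called after "Request:" in YAML: its name, and indented under it one key for each argument. jog_arm: Moves the arm, as the interface text tells. Its arguments: {"type":"object","properties":{"plan":{"type":"array","items":{"type":"array"}},"squeeze":{"type":"number"}},"required":["plan"]}

```bash
mkdir -p pics; ls; cat > h.py <<'E'
import numpy as np, cv2
from station import env
def snap(c,fn=None):
    im=env.get_image(c)
    if fn: cv2.imwrite('pics/'+fn,im['color'])
    return im
def ray(im,uv):
    K=np.array(im['mtx']);T=np.array(im['world_from_camera'])
    p=np.linalg.inv(K)@np.array([uv[0],uv[1],1.]); d=T[:3,:3]@np.array([p[0],-p[1],-p[2]])
    return T[:3,3],d/np.linalg.norm(d)
def tri(a,ua,b,ub):
    o1,d1=ray(a,ua);o2,d2=ray(b,ub)
    s=np.linalg.lstsq(np.c_[d1,-d2],o2-o1,rcond=None)[0]
    p=o1+s[0]*d1;q=o2+s[1]*d2
    return (p+q)/2,np.linalg.norm(p-q)
def proj(im,P):
    T=np.linalg.inv(np.array(im['world_from_camera']));p=T[:3,:3]@P+T[:3,3]
    q=np.array(im['mtx'])@np.array([p[0],-p[1],-p[2]]);return q[:2]/q[2]
def atz(im,uv,z):
    o,d=ray(im,uv);return o+d*(z-o[2])/d[2]
E
python3 - <<'E'
from h import *
a=snap('side','side0.png');b=snap('top','top0.png')
for im in (a,b): print(im.keys(),np.round(im['mtx'],1).tolist(),np.round(im['world_from_camera'],3).tolist())
for n in ['cleaner','tube_bottom','brush_grip','brush_tip','handle','pointer','mark_top','tape_roll_mid','glue_stick_mid','seal_c_mid','clip_tin_mid','ink_bottle_c_mid']:
    A=env.landmark_of('side',n);B=env.landmark_of('top',n)
    f=lambda L:[(np.round(np.array(x['xy'])*[512,384],1).tolist(),round(x['score'],2)) for x in L[:3]]
    print(n,f(A),f(B))
    if A and B: print('   ',[np.round(t,4) for t in tri(a,np.array(A[0]['xy'])*[512,384],b,np.array(B[0]['xy'])*[512,384])])
s=env.sense();print({k:np.round(v,3).tolist() for k,v in s.items()})
E
```

```text
pics
dict_keys(['color', 'mtx', 'world_from_camera']) [[448.3, 0.0, 264.4], [0.0, 448.3, 191.5], [0.0, 0.0, 1.0]] [[-0.989, 0.044, -0.142, 0.511], [-0.148, -0.344, 0.927, 1.152], [-0.008, 0.938, 0.347, 0.494], [0.0, 0.0, 0.0, 1.0]]
dict_keys(['color', 'mtx', 'world_from_camera']) [[373.8, 0.0, 254.9], [0.0, 373.8, 191.4], [0.0, 0.0, 1.0]] [[0.005, 0.998, -0.066, 0.569], [-0.999, 0.007, 0.037, 0.274], [0.037, 0.066, 0.997, 1.097], [0.0, 0.0, 0.0, 1.0]]
cleaner [([298.9, 259.9], 0.94)] [([242.6, 217.4], 0.88), ([192.0, 172.0], 0.33)]
    [array([0.5675, 0.2696, 0.0055]), np.float64(0.0055)]
tube_bottom [] [([233.0, 210.1], 0.74)]
brush_grip [([293.0, 167.4], 0.79), ([259.0, 163.6], 0.73), ([331.7, 220.7], 0.72)] [([232.4, 208.8], 0.57), ([291.3, 169.2], 0.55), ([246.2, 160.7], 0.54)]
    [array([0.5848, 0.294 , 0.2273]), np.float64(0.0009)]
brush_tip [([258.0, 234.6], 0.73), ([238.0, 257.1], 0.55)] [([245.3, 165.0], 0.57), ([280.1, 182.4], 0.57)]
    [array([0.6871, 0.2606, 0.0593]), np.float64(0.0477)]
handle [([331.6, 222.6], 0.96)] [([274.2, 237.5], 0.54)]
    [array([0.5057, 0.1819
[... 401 characters left out ...]
], 0.56)]
    [array([0.7566, 0.2104, 0.0106]), np.float64(0.0069)]
clip_tin_mid [([284.3, 296.5], 0.97), ([310.9, 233.8], 0.5)] [([182.0, 211.1], 0.94)]
    [array([0.5831, 0.4424, 0.0225]), np.float64(0.0024)]
ink_bottle_c_mid [([217.0, 264.7], 0.64)] [([222.2, 157.2], 0.62)]
    [array([0.7404, 0.3302, 0.0142]), np.float64(0.002)]
{'time_s': 1.3, 'joints': [1.046, 0.053, 1.613, -0.0, 1.476, -0.119], 'joint_velocities': [-0.001, 0.001, -0.001, -0.001, 0.001, 0.001], 'joint_efforts': [0.0, -39.367, -37.046, -0.0, 0.001, -0.0], 'ee_pos': [0.247, 0.574, 0.231], 'ee_rot': [0.202, 0.979, -0.0, -0.0], 'ft_force': [-0.78, -0.484, 0.203], 'wrist_torque': [-0.03, 0.028, 0.004], 'grip_width': 0.086}
```

```bash
python3 - <<'E'
import cv2
a=cv2.imread('pics/side0.png');b=cv2.imread('pics/top0.png')
cv2.imwrite('pics/s1.png',cv2.resize(a[110:320,170:400],None,fx=3.2,fy=2.8*1,interpolation=2) if 0 else cv2.resize(a[120:310,170:400],None,fx=3.1,fy=3.1,interpolation=2))
cv2.imwrite('pics/t1.png',cv2.resize(b[120:260,160:340],None,fx=4.2,fy=4.2,interpolation=2))
E
```

```text
(no output)
```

View pics/s1.png

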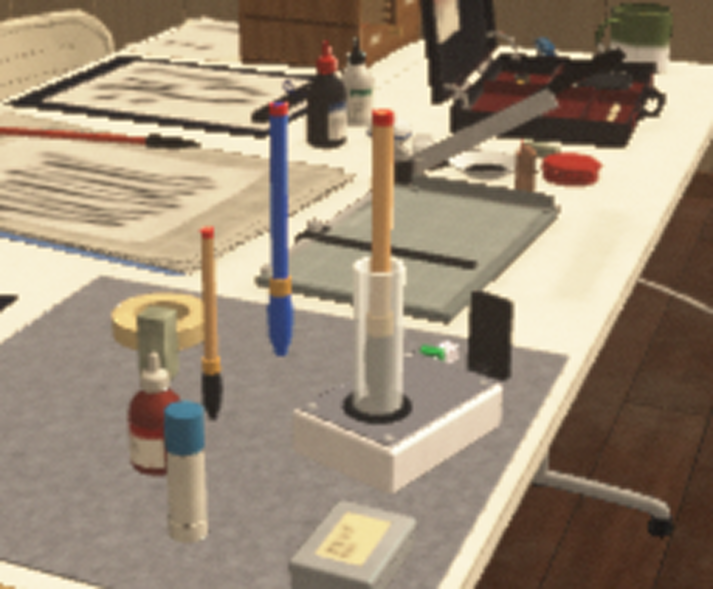

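View pics/t1.png

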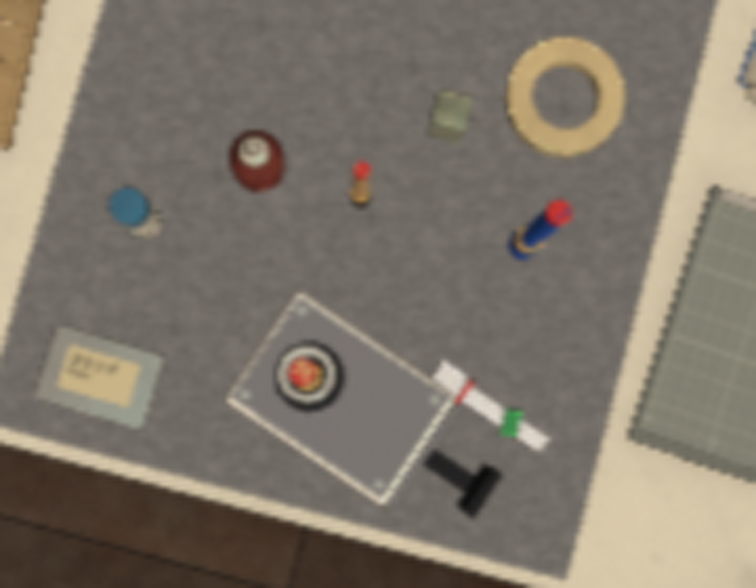

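View pics/side0.png

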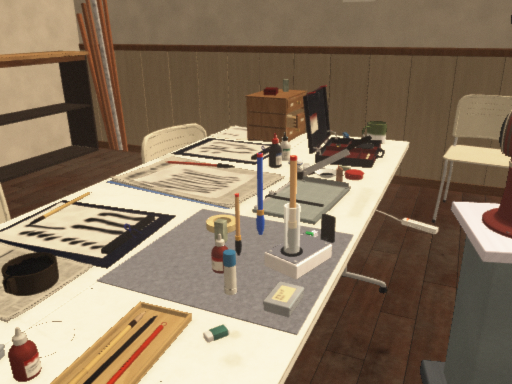

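View pics/top0.png

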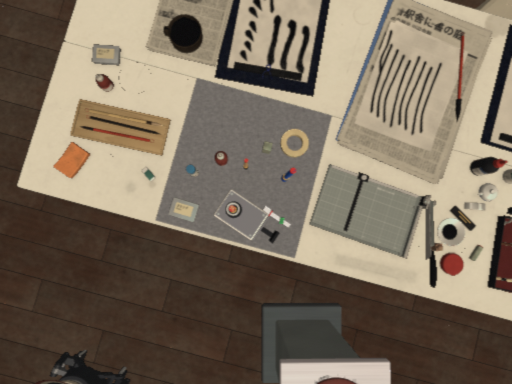

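Both views show the wooden brush in the tube: its red end is at side (293,158) and top (232,209). The handle is at side (328,225) and top (274,237). The red pointer is at top (271,213) and the green mark at top (282,220). I'll enlarge these for finer measurement.

```bash
python3 - <<'E'
import cv2
a=cv2.imread('pics/side0.png');b=cv2.imread('pics/top0.png')
def g(im,x0,y0,x1,y1,s,fn):
    z=cv2.resize(im[y0:y1,x0:x1],None,fx=s,fy=s,interpolation=cv2.INTER_CUBIC)
    for x in range(x0,x1,10): cv2.putText(z,str(x),((x-x0)*s,9),0,.33,(0,0,255),1); cv2.line(z,((x-x0)*s,10),((x-x0)*s,16),(0,0,255),1)
    for y in range(y0,y1,10): cv2.putText(z,str(y),(0,(y-y0)*s+4),0,.33,(0,0,255),1)
    cv2.imwrite('pics/'+fn,z)
g(a,260,205,345,280,8,'s2.png');g(b,210,185,295,245,9,'t2.png');g(a,270,145,320,215,8,'s3.png')
E
```

```text
(no output)
```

View pics/s2.png

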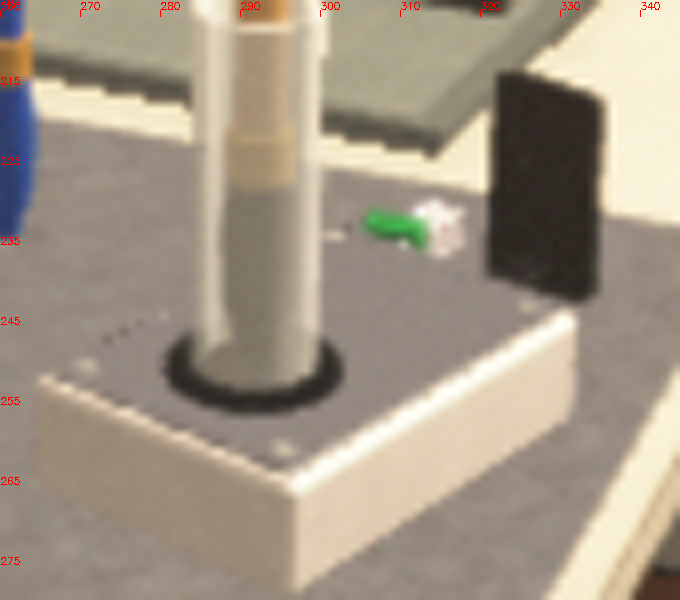

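View pics/t2.png

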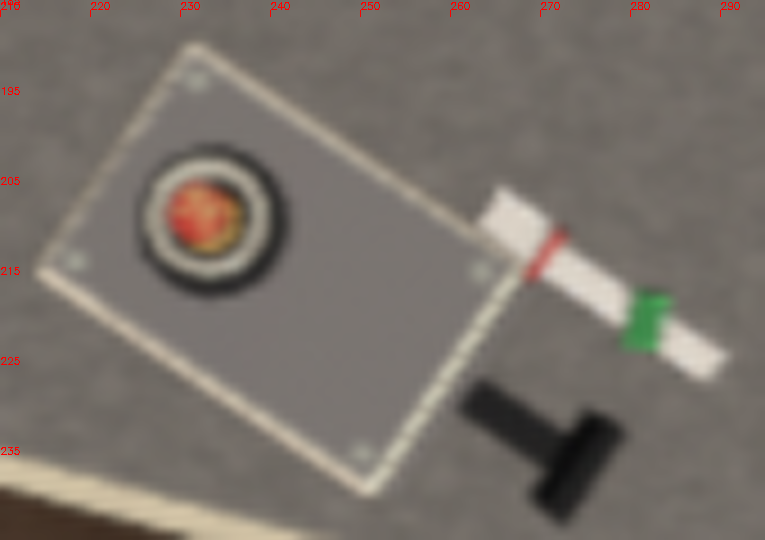

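View pics/s3.png

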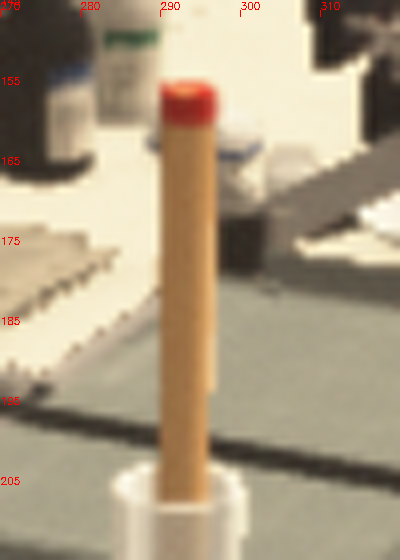

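```bash
cat > m.py <<'E'
from h import *
from scipy.optimize import least_squares
a=snap('side');b=snap('top')
h=.037
obs=[(b,(60,-45,h),(231.3,190)),(b,(60,45,h),(214.2,215)),(b,(-70,45,h),(251,239.5)),(b,(-70,-45,h),(268,214.3)),
(a,(60,45,h),(296.8,266.3)),(a,(60,-45,h),(264.6,252)),(a,(-70,45,h),(331.8,244)),(a,(60,45,.003),(297,278.7))]
def W(p,o):
    c,s=np.cos(p[2]),np.sin(p[2]);x,y=o[0]/1e3,o[1]/1e3
    return np.array([p[0]+c*x-s*y,p[1]+s*x+c*y,o[2]])
def res(p):
    r=[]
    for im,o,uv in obs:
        off=p[3:5] if im is a else p[5:7]
        r+=list(proj(im,W(p,o))+off-uv)
    return np.r_[r,p[3:]*.5]
f=least_squares(res,[.5675,.27,1.0,0,0,0,0]);p=f.x
print(np.round(p,4),np.round(f.fun,1))
cor=lambda im,uv:np.array(uv)-(p[3:5] if im is a else p[5:7])
def own(P):
    c,s=np.cos(p[2]),np.sin(p[2]);d=P[:2]-p[:2];return np.round([c*d[0]+s*d[1],-s*d[0]+c*d[1],P[2]],4)
E
python3 - <<'E'
from m import *
H=tri(a,cor(a,(328.4,215.8)),b,cor(b,(274.3,236.8)));print('handle top',H,own(H[0]))
print('uncor',tri(a,(328.4,215.8),b,(274.3,236.8)))
B=tri(a,cor(a,(293.3,155.5)),b,cor(b,(231.5,208.7)));print('brush top',B,own(B[0]))
G=tri(a,cor(a,(292.8,170)),b,cor(b,(232,209.2)));print('brush grip?',G,own(G[0]))
print('tube axis',W(p,(30,0,.037)))
for z in (.037,.141): print(proj(b,W(p,(30,0,z)))+p[5:7],proj(a,W(p,(30,0,z)))+p[3:5])
for z in (.02,.03,.04):
  print(z,'pointer',own(atz(b,cor(b,(269.8,212.8)),z)),'mark',own(atz(b,cor(b,(281.7,220.2)),z-.004)))
E
```

```text
[ 0.5743  0.2748  0.9934  0.3207  0.2418 -1.001  -0.349 ] [-0.4 -1.2 -1.   0.3  0.6  1.2  1.1 -0.3  0.1 -0.8 -0.7 -0.1  0.8 -0.5
 -0.3  1.4  0.2  0.1 -0.5 -0.2]
handle top (array([0.51114989, 0.18037431, 0.07765566]), np.float64(0.0014033160899678996)) [-0.1136  0.0014  0.0777]
uncor (array([0.51125175, 0.18313121, 0.07821302]), np.float64(0.0031298131198778966))
brush top (array([0.584573  , 0.29326907, 0.2522689 ]), np.float64(0.0005954563271018451)) [0.0211 0.0015 0.2523]
brush grip? (array([0.58457897, 0.29283737, 0.22193388]), np.float64(0.0018012702975558497)) [0.0207 0.0012 0.2219]
tube axis [0.59065764 0.29993727 0.037     ]
[230.88726307 207.85773129] [288.88612416 253.32989753]
[229.89080937 207.00110017] [289.43639034 208.41887439]
0.02 pointer [-0.0708 -0.0499  0.02  ] mark [-0.1116 -0.0512  0.016 ]
0.03 pointer [-0.0702 -0.0494  0.03  ] mark [-0.1106 -0.0507  0.026 ]
0.04 pointer [-0.0696 -0.0489  0.04  ] mark [-0.1096 -0.0502  0.036 ]
```

```bash
sed -i 's/(60,/(70,/g; s/(-70,/(-60,/g' m.py
cat >> m.py <<'E'
from scipy.spatial.transform import Rotation as R
def go(P,yaw=None):
    s=env.sense();Rm=R.from_quat(s['ee_rot'])
    d=Rm.inv().apply(np.array(P)-s['ee_pos'])*100
    # desired: tool down, y axis at yaw
    Y=np.array([np.cos(p[2] if yaw is None else yaw),np.sin(p[2] if yaw is None else yaw),0]);Z=np.array([0,0,-1.]);X=np.cross(Y,Z)
    t=(Rm.inv()*R.from_matrix(np.c_[X,Y,Z])).as_rotvec()
    print('turn',np.round(t,3),'shift cm',np.round(d,2))
E
python3 - <<'E'
from m import *
H=tri(a,cor(a,(328.4,215.8)),b,cor(b,(274.3,236.8)));print('handle top',H,own(H[0]))
B=tri(a,cor(a,(293.3,155.5)),b,cor(b,(231.5,208.7)));print('brush top',B,own(B[0]))
print('tube axis',W(p,(30,0,.037)))
for z in (.037,.141): print(proj(b,W(p,(30,0,z)))+p[5:7],proj(a,W(p,(30,0,z)))+p[3:5])
for z in (.02,.03,.04):
  print(z,'pointer',own(atz(b,cor(b,(269.8,212.8)),z)),'mark',own(atz(b,cor(b,(281.7,220.2)),z-.004)))
go((.5845,.293,.29))
E
```

```text
[ 0.5688  0.2664  0.9934  0.3207  0.2418 -1.001  -0.349 ] [-0.4 -1.2 -1.   0.3  0.6  1.2  1.1 -0.3  0.1 -0.8 -0.7 -0.1  0.8 -0.5
 -0.3  1.4  0.2  0.1 -0.5 -0.2]
handle top (array([0.51114989, 0.18037431, 0.07765566]), np.float64(0.0014033160346115531)) [-0.1036  0.0014  0.0777]
brush top (array([0.584573  , 0.29326907, 0.2522689 ]), np.float64(0.000595456245992061)) [0.0311 0.0015 0.2523]
tube axis [0.5851991  0.29155846 0.037     ]
[233.83604484 209.80525594] [291.79012042 251.65888592]
[233.16008197 209.16028194] [292.44886425 207.02043512]
0.02 pointer [-0.0608 -0.0499  0.02  ] mark [-0.1016 -0.0512  0.016 ]
0.03 pointer [-0.0602 -0.0494  0.03  ] mark [-0.1006 -0.0507  0.026 ]
0.04 pointer [-0.0596 -0.0489  0.04  ] mark [-0.0996 -0.0502  0.036 ]
turn [0.    0.    0.172] shift cm [-42.14 -12.51  -5.87]
```

Request:
jog_arm:
  plan:
    - [[0,0,0.06],[-1,-0.3,-3.9],0]
    - [[0,0,0.12],[-4.5,-1.3,-5.9],0]
    - [[0,0,0.17],[-8.5,-2.5,-5.9],0]
    - [[0,0,0.17],[-12.4,-3.7,-5.9],0]
    - [[0,0,0.17],[-16.3,-4.8,-5.9],0]
    - [[0,0,0.17],[-20.2,-6,-5.9],0]
    - [[0,0,0.17],[-24.1,-7.1,-5.9],0]
    - [[0,0,0.17],[-28,-8.3,-5.9],0]
  squeeze: 40

```text
time_s: 2.17
ee_pos: [0.4725, 0.386, 0.2905]
ee_rot: [0.284, 0.959, 0.0, 0.0]
ft_force: [-0.0, 0.4, 0.7]
grip_width: 0.0858
```

```bash
python3 - <<'E'
from m import *
go((.5848,.2927,.29))
E
```

```text
[ 0.5688  0.2664  0.9934  0.3207  0.2418 -1.001  -0.349 ] [-0.4 -1.2 -1.   0.3  0.6  1.2  1.1 -0.3  0.1 -0.8 -0.7 -0.1  0.8 -0.5
 -0.3  1.4  0.2  0.1 -0.5 -0.2]
turn [-0.001  0.002 -0.005] shift cm [-14.18  -1.55   0.03]
```

Request:
jog_arm:
  plan:
    - [[0,0,0],[-4,-0.4,0],0]
    - [[0,0,0],[-8,-0.9,0],0]
    - [[0,0,0],[-12,-1.3,0],0]
    - [[0,0,0],[-14.1,-1.55,0],0]
    - [[0,0,0],[-14.1,-1.55,0],0]
    - [[0,0,0],[-14.1,-1.55,0],0]

```text
time_s: 2.77
ee_pos: [0.5812, 0.2975, 0.29]
ee_rot: [0.285, 0.959, 0.0, -0.001]
ft_force: [-0.6, 0.9, -0.7]
grip_width: 0.0854
```

```bash
python3 - <<'E'
from m import *
go((.5848,.2927,.206))
snap('side','s4.png')
cv2.imwrite('pics/s5.png',cv2.resize(cv2.imread('pics/s4.png')[60:260,190:390],None,fx=3,fy=3))
E
```

```text
[ 0.5688  0.2664  0.9934  0.3207  0.2418 -1.001  -0.349 ] [-0.4 -1.2 -1.   0.3  0.6  1.2  1.1 -0.3  0.1 -0.8 -0.7 -0.1  0.8 -0.5
 -0.3  1.4  0.2  0.1 -0.5 -0.2]
turn [ 0.    -0.001  0.003] shift cm [-0.72 -0.25  8.43]
```

View pics/s5.png

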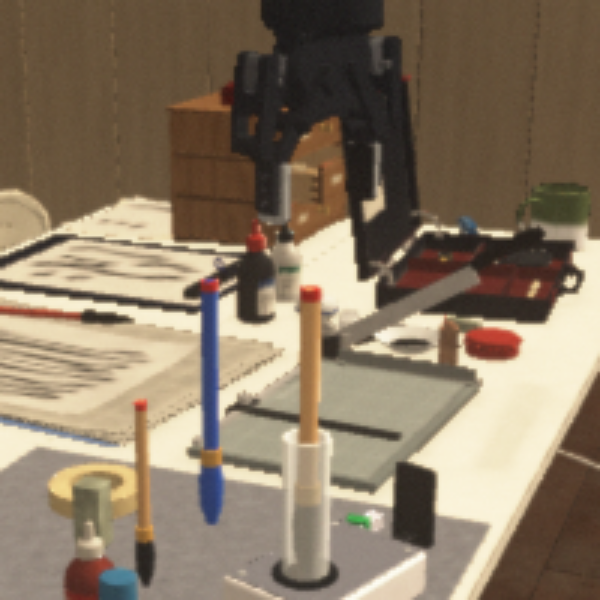

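The side view shows the open fingers over the brush's red end (side px ~(294,157)), about 7 mm short of target. I'll correct that while descending.

Request:
jog_arm:
  plan:
    - [[0,0,0],[-0.7,-0.25,0.5],0]
    - [[0,0,0],[-0.7,-0.25,2],0]
    - [[0,0,0],[-0.7,-0.25,5],0]
    - [[0,0,0],[-0.7,-0.25,8],0]
    - [[0,0,0],[-0.7,-0.25,8],0]
    - [[0,0,0],[-0.7,-0.25,8],0]

```text
time_s: 3.42
ee_pos: [0.5835, 0.2914, 0.2067]
ee_rot: [0.284, 0.959, -0.002, -0.003]
ft_force: [0.4, -0.6, 0.2]
grip_width: 0.0855
```

```bash
python3 - <<'E'
from m import *
go((.5848,.2927,.206))
snap('side','s6.png');snap('top','t6.png')
cv2.imwrite('pics/s7.png',cv2.resize(cv2.imread('pics/s6.png')[80:260,190:390],None,fx=3,fy=3))
cv2.imwrite('pics/t7.png',cv2.resize(cv2.imread('pics/t6.png')[150:280,160:340],None,fx=4,fy=4))
E
```

```text
[ 0.5688  0.2664  0.9934  0.3207  0.2418 -1.001  -0.349 ] [-0.4 -1.2 -1.   0.3  0.6  1.2  1.1 -0.3  0.1 -0.8 -0.7 -0.1  0.8 -0.5
 -0.3  1.4  0.2  0.1 -0.5 -0.2]
turn [0.001 0.001 0.002] shift cm [ 0.13 -0.02  0.57]
```

View pics/s7.png

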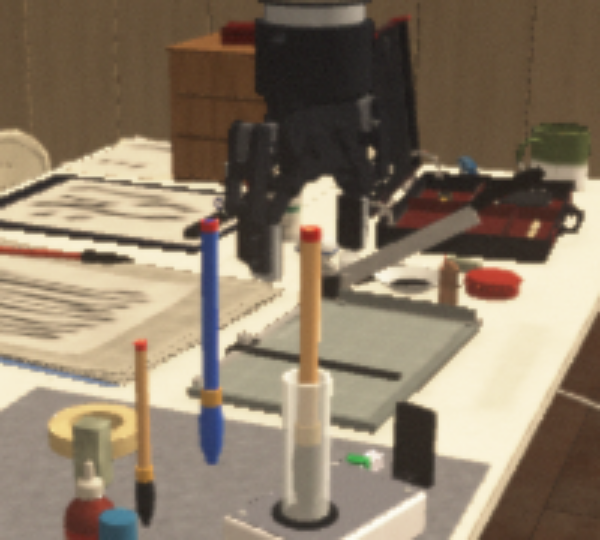

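View pics/t7.png

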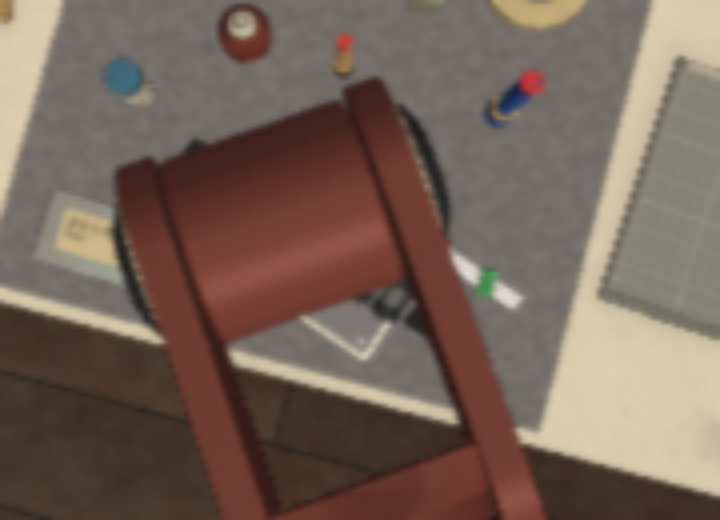

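```bash
python3 - <<'E'
from m import *
for i in range(4):
  print(np.round(env.sense()['ee_pos'],4)); env.get_image('side')
P=np.array([.5848,.2927,.206]); im=a
for q in (P,P+[0,0,.019]): print(proj(a,q)+p[3:5])
E
```

```text
[ 0.5688  0.2664  0.9934  0.3207  0.2418 -1.001  -0.349 ] [-0.4 -1.2 -1.   0.3  0.6  1.2  1.1 -0.3  0.1 -0.8 -0.7 -0.1  0.8 -0.5
 -0.3  1.4  0.2  0.1 -0.5 -0.2]
[0.5866 0.2922 0.2128]
[0.5864 0.2921 0.2123]
[0.5862 0.292  0.2119]
[0.586  0.2919 0.2115]
[293.03305349 177.50497357]
[293.16654741 168.53277172]
```

Request:
jog_arm:
  plan:
    - [[0,0,0],[0,0,0.3],0]
    - [[0,0,0],[0,0,0.3],255]
    - [[0,0,0],[0,0,0.3],255]
    - [[0,0,0],[0,0,0.3],255]
    - [[0,0,0],[0,0,0.3],255]
    - [[0,0,0],[0,0,0.3],255]
    - [[0,0,0],[0,0,0.3],255]
    - [[0,0,0],[0,0,0.3],255]
  squeeze: 30

```text
time_s: 4.58
ee_pos: [0.5859, 0.2924, 0.2075]
ee_rot: [0.284, 0.959, 0.001, 0.0]
ft_force: [1.6, 2.0, -0.3]
grip_width: 0.013
```

```bash
python3 - <<'E'
from m import *
snap('side','s8.png')
s=env.sense();print(s['ee_pos'],s['ft_force'],s['grip_width'])
cv2.imwrite('pics/s9.png',cv2.resize(cv2.imread('pics/s8.png')[80:260,190:390],None,fx=3,fy=3))
E
```

```text
[ 0.5688  0.2664  0.9934  0.3207  0.2418 -1.001  -0.349 ] [-0.4 -1.2 -1.   0.3  0.6  1.2  1.1 -0.3  0.1 -0.8 -0.7 -0.1  0.8 -0.5
 -0.3  1.4  0.2  0.1 -0.5 -0.2]
[0.58587838 0.29227185 0.20747577] [ 2.26817829  2.63411035 -0.72194492] 0.012965764837851045
```

View pics/s9.png

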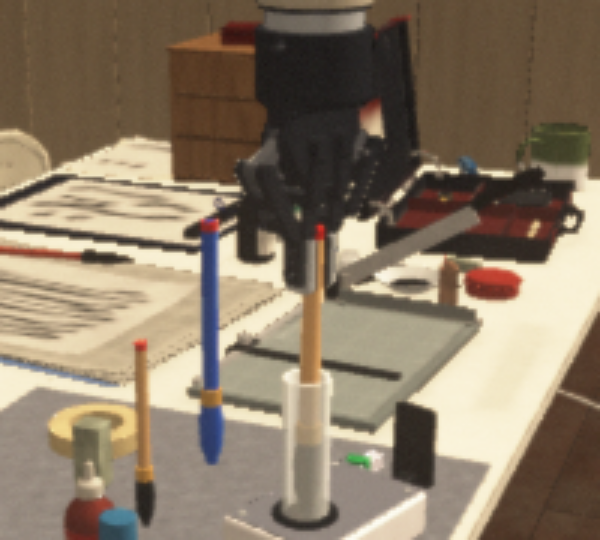

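The brush is gripped (opening 13 mm). It was pushed about 3 mm towards own -x, with a 3 N side force. I'll shift to relieve that, then lift 4 cm.

Request:
jog_arm:
  plan:
    - [[0,0,0],[0,0.3,0],255]
    - [[0,0,0],[0,0.3,0],255]
    - [[0,0,0],[0,0.3,0],255]

```text
time_s: 4.98
ee_pos: [0.5871, 0.294, 0.2074]
ee_rot: [0.284, 0.959, -0.001, -0.0]
ft_force: [-0.1, 0.0, 0.7]
grip_width: 0.0133
```

Request:
jog_arm:
  plan:
    - [[0,0,0],[0,0,-1],255]
    - [[0,0,0],[0,0,-2],255]
    - [[0,0,0],[0,0,-3],255]
    - [[0,0,0],[0,0,-4],255]
    - [[0,0,0],[0,0,-4.3],255]
    - [[0,0,0],[0,0,-4.3],255]
    - [[0,0,0],[0,0,-4.3],255]
    - [[0,0,0],[0,0,-4.3],255]

```text
time_s: 5.65
ee_pos: [0.5868, 0.2942, 0.2497]
ee_rot: [0.284, 0.959, -0.0, -0.0]
ft_force: [-0.3, 0.1, -1.1]
grip_width: 0.0132
```

```bash
python3 - <<'E'
from m import *
snap('side','s10.png')
s=env.sense();print(s['ee_pos'],s['ft_force'],s['grip_width'])
cv2.imwrite('pics/s11.png',cv2.resize(cv2.imread('pics/s10.png')[60:260,190:390],None,fx=3,fy=3))
E
```

```text
[ 0.5688  0.2664  0.9934  0.3207  0.2418 -1.001  -0.349 ] [-0.4 -1.2 -1.   0.3  0.6  1.2  1.1 -0.3  0.1 -0.8 -0.7 -0.1  0.8 -0.5
 -0.3  1.4  0.2  0.1 -0.5 -0.2]
[0.58683469 0.29413091 0.24939216] [ 0.40576883  0.38905759 -0.45924425] 0.013251567757599631
```

View pics/s11.png

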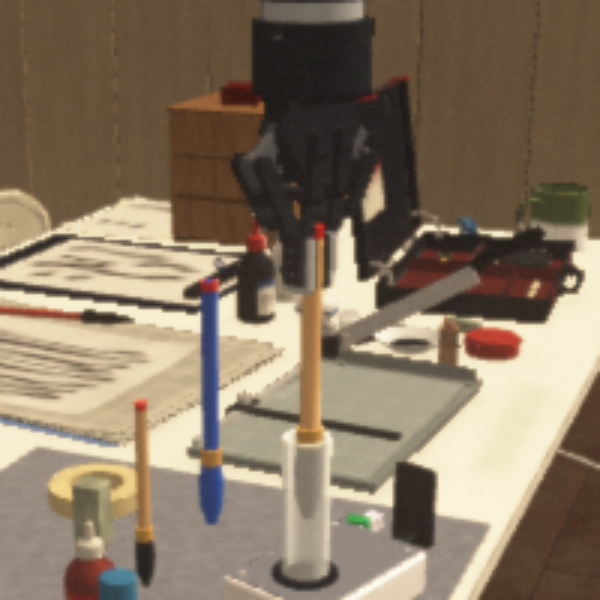

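The brush rose about 19 px, matching 42 mm, and its bristles are still in the tube. Next I'll lower it, lift it and lower it again.

Request:
jog_arm:
  plan:
    - [[0,0,0],[0,0,1],255]
    - [[0,0,0],[0,0,2],255]
    - [[0,0,0],[0,0,3],255]
    - [[0,0,0],[0,0,4],255]
    - [[0,0,0],[0,0,4.35],255]
    - [[0,0,0],[0,0,4.35],255]
    - [[0,0,0],[0,0,4.35],255]
    - [[0,0,0],[0,0,4.35],255]

```text
time_s: 6.47
ee_pos: [0.5873, 0.2945, 0.2068]
ee_rot: [0.284, 0.959, 0.0, 0.0]
ft_force: [0.7, 0.6, 2.3]
grip_width: 0.013
```

Request:
jog_arm:
  plan:
    - [[0,0,0],[0,0,-1],255]
    - [[0,0,0],[0,0,-2],255]
    - [[0,0,0],[0,0,-3],255]
    - [[0,0,0],[0,0,-4],255]
    - [[0,0,0],[0,0,-4.3],255]
    - [[0,0,0],[0,0,-4.3],255]
    - [[0,0,0],[0,0,-4.3],255]
    - [[0,0,0],[0,0,-4.3],255]

```text
time_s: 7.13
ee_pos: [0.587, 0.2942, 0.2493]
ee_rot: [0.284, 0.959, -0.0, -0.0]
ft_force: [0.4, 0.8, 1.3]
grip_width: 0.0132
```

```bash
python3 - <<'E'
from m import *
snap('side','s12.png')
s=env.sense();print(s['ee_pos'],s['ft_force'],s['grip_width'])
cv2.imwrite('pics/s13.png',cv2.resize(cv2.imread('pics/s12.png')[60:260,190:390],None,fx=3,fy=3))
E
```

```text
[ 0.5688  0.2664  0.9934  0.3207  0.2418 -1.001  -0.349 ] [-0.4 -1.2 -1.   0.3  0.6  1.2  1.1 -0.3  0.1 -0.8 -0.7 -0.1  0.8 -0.5
 -0.3  1.4  0.2  0.1 -0.5 -0.2]
[0.5870083  0.29418654 0.24910291] [ 0.12687859 -0.77670072 -0.7622443 ] 0.013180083697907657
```

View pics/s13.png

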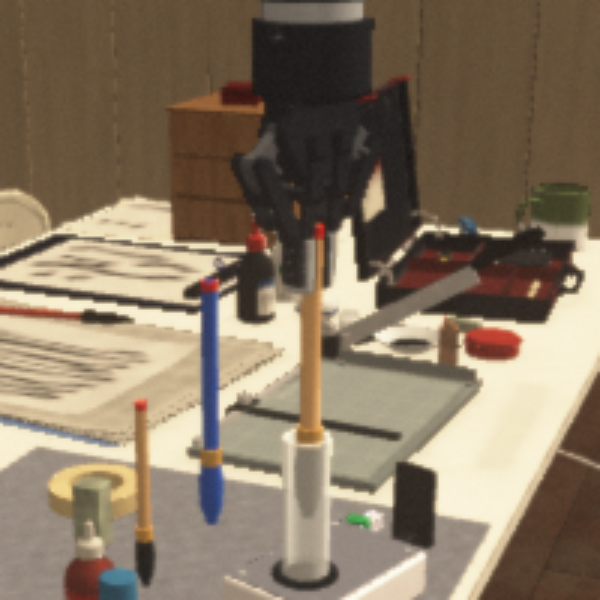

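The second lift looks the same, with the ferrule at the tube mouth (side px ~(294,205)). It touched the bottom on the way down (2.3 N upward). I'll lower it again and open the fingers.

Request:
jog_arm:
  plan:
    - [[0,0,0],[0,0,1],255]
    - [[0,0,0],[0,0,2],255]
    - [[0,0,0],[0,0,3],255]
    - [[0,0,0],[0,0,4],255]
    - [[0,0,0],[0,0,4.35],255]
    - [[0,0,0],[0,0,4.35],255]
    - [[0,0,0],[0,0,4.35],255]
    - [[0,0,0],[0,0,4.35],255]

```text
time_s: 7.95
ee_pos: [0.5873, 0.2943, 0.2064]
ee_rot: [0.284, 0.959, 0.0, 0.0]
ft_force: [0.2, -0.4, 4.1]
grip_width: 0.0132
```

Request:
jog_arm:
  plan:
    - [[0,0,0],[0,0,0],200]
    - [[0,0,0],[0,0,0],180]
    - [[0,0,0],[0,0,0],140]
    - [[0,0,0],[0,0,0],100]
    - [[0,0,0],[0,0,0],60]
    - [[0,0,0],[0,0,0],60]
    - [[0,0,0],[0,0,0],60]
    - [[0,0,0],[0,0,0],60]

```text
time_s: 8.62
ee_pos: [0.5872, 0.2943, 0.2063]
ee_rot: [0.284, 0.959, -0.0, 0.0]
ft_force: [-0.1, 0.3, 1.0]
grip_width: 0.0654
```

```bash
python3 - <<'E'
from m import *
snap('side','s14.png')
s=env.sense();print(s['ee_pos'],s['ft_force'],s['grip_width'])
cv2.imwrite('pics/s15.png',cv2.resize(cv2.imread('pics/s14.png')[60:260,190:390],None,fx=3,fy=3))
E
```

```text
[ 0.5688  0.2664  0.9934  0.3207  0.2418 -1.001  -0.349 ] [-0.4 -1.2 -1.   0.3  0.6  1.2  1.1 -0.3  0.1 -0.8 -0.7 -0.1  0.8 -0.5
 -0.3  1.4  0.2  0.1 -0.5 -0.2]
[0.58717806 0.29429348 0.20633318] [-0.35583832  1.02085658  0.2475651 ] 0.06532012667413885
```

View pics/s15.png

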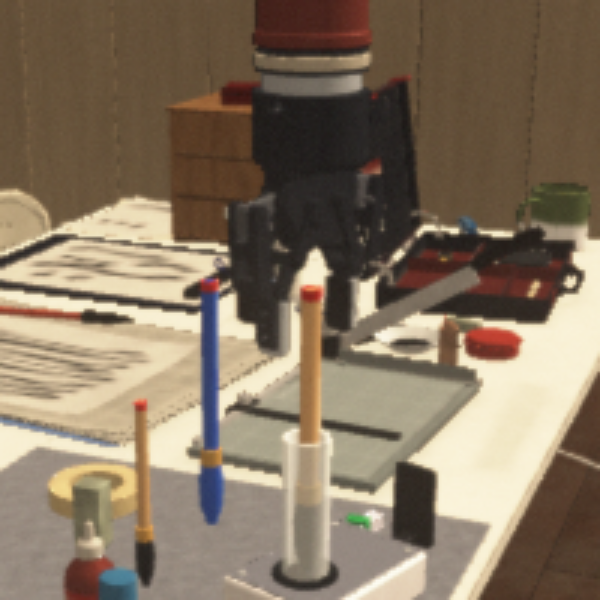

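The brush is released and stands as it did at the start (top at side px ~(294,157)), with the fingers clear on both sides. I'll retreat upward and go over the handle.

Request:
jog_arm:
  plan:
    - [[0,0,0],[0,0,-3],60]
    - [[0,0,0],[0,0,-6],60]
    - [[0,0,0],[0,0,-9],60]
    - [[0,0,0],[0,0,-9],60]
    - [[0,0,0],[0,0,-9],60]

```text
time_s: 9.18
ee_pos: [0.5884, 0.2947, 0.2999]
ee_rot: [0.284, 0.959, 0.002, 0.002]
ft_force: [0.2, 1.0, -0.8]
grip_width: 0.0653
```

```bash
python3 - <<'E'
from m import *
P=W(p,(-101.5,1,.2)); print(P); go(P); go(P-[0,0,.154])
E
```

```text
[ 0.5688  0.2664  0.9934  0.3207  0.2418 -1.001  -0.349 ] [-0.4 -1.2 -1.   0.3  0.6  1.2  1.1 -0.3  0.1 -0.8 -0.7 -0.1  0.8 -0.5
 -0.3  1.4  0.2  0.1 -0.5 -0.2]
[0.51258142 0.18192306 0.2       ]
turn [-0.001 -0.001  0.002] shift cm [  0.11 -13.45   9.56]
turn [-0.001 -0.001  0.002] shift cm [  0.1  -13.44  24.96]
```

Request:
jog_arm:
  plan:
    - [[0,0,0],[0,-3.5,0],140]
    - [[0,0,0],[0,-7.5,0],140]
    - [[0,0,0],[0,-11.5,0],140]
    - [[0,0,0],[0.1,-13.4,2],140]
    - [[0,0,0],[0.1,-13.4,6],140]
    - [[0,0,0],[0.1,-13.4,10],140]
    - [[0,0,0],[0.1,-13.4,14],140]
    - [[0,0,0],[0.1,-13.4,17.5],140]

```text
time_s: 9.95
ee_pos: [0.5109, 0.1817, 0.1167]
ee_rot: [0.284, 0.959, -0.001, -0.002]
ft_force: [1.0, -0.7, -0.4]
grip_width: 0.0383
```

```bash
python3 - <<'E'
from m import *
env.get_image('top');
s=env.sense();print(s['grip_width']);P=W(p,(-101.5,1,.046)); go(P)
snap('side','s16.png')
cv2.imwrite('pics/s17.png',cv2.resize(cv2.imread('pics/s16.png')[120:290,240:400],None,fx=3.5,fy=3.5))
snap('top','t16.png')
cv2.imwrite('pics/t17.png',cv2.resize(cv2.imread('pics/t16.png')[150:280,190:340],None,fx=4,fy=4))
E
```

```text
[ 0.5688  0.2664  0.9934  0.3207  0.2418 -1.001  -0.349 ] [-0.4 -1.2 -1.   0.3  0.6  1.2  1.1 -0.3  0.1 -0.8 -0.7 -0.1  0.8 -0.5
 -0.3  1.4  0.2  0.1 -0.5 -0.2]
0.03840994463338763
turn [-0.007 -0.007  0.002] shift cm [-0.28  0.24  7.04]
```

View pics/s17.png

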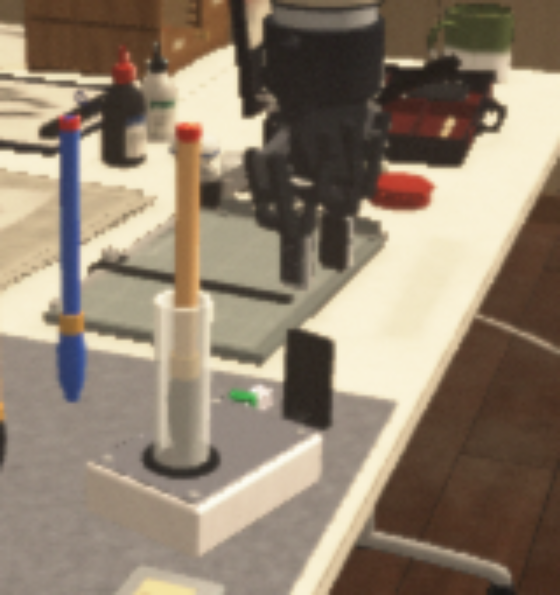

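View pics/t17.png

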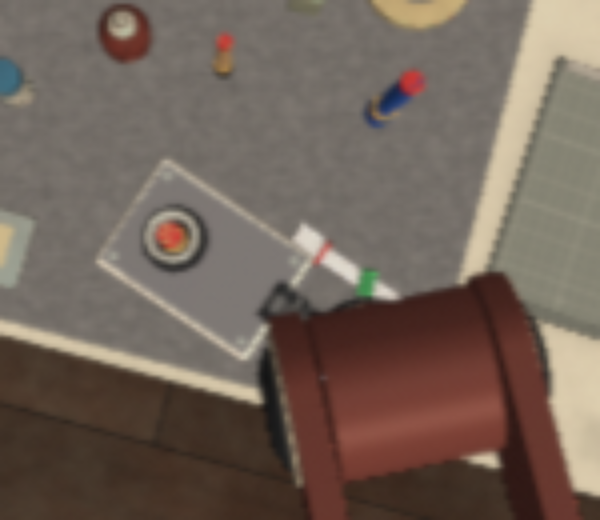

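The fingers (38 mm apart) are above the handle plate and well clear of the brush, which still stands in the tube. The pointer and mark can be seen in the top view at ~(270,213) and (282,220). I'll let the arm settle and recheck before descending.

Request:
jog_arm:
  plan:
    - [[0,0,0],[0,0,1.5],140]
    - [[0,0,0],[0,0,2],140]
    - [[0,0,0],[0,0,2],140]
    - [[0,0,0],[0,0,2],140]
    - [[0,0,0],[0,0,2],140]

```text
time_s: 10.62
ee_pos: [0.5143, 0.1826, 0.103]
ee_rot: [0.284, 0.959, 0.001, 0.001]
ft_force: [-0.3, -0.4, -0.1]
grip_width: 0.0385
```

```bash
python3 - <<'E'
from m import *
P=W(p,(-101.5,1,.046)); go(P)
snap('side','s18.png')
cv2.imwrite('pics/s19.png',cv2.resize(cv2.imread('pics/s18.png')[160:260,290:370],None,fx=6,fy=6))
s=env.sense()['ee_pos'];print(s,own(s),proj(a,s)+p[3:5])
E
```

```text
[ 0.5688  0.2664  0.9934  0.3207  0.2418 -1.001  -0.349 ] [-0.4 -1.2 -1.   0.3  0.6  1.2  1.1 -0.3  0.1 -0.8 -0.7 -0.1  0.8 -0.5
 -0.3  1.4  0.2  0.1 -0.5 -0.2]
turn [0.001 0.001 0.002] shift cm [ 0.1  -0.14  5.65]
[0.51392009 0.18253417 0.10225425] [-0.1003  0.0002  0.1023] [327.30931841 206.32042606]
```

View pics/s19.png

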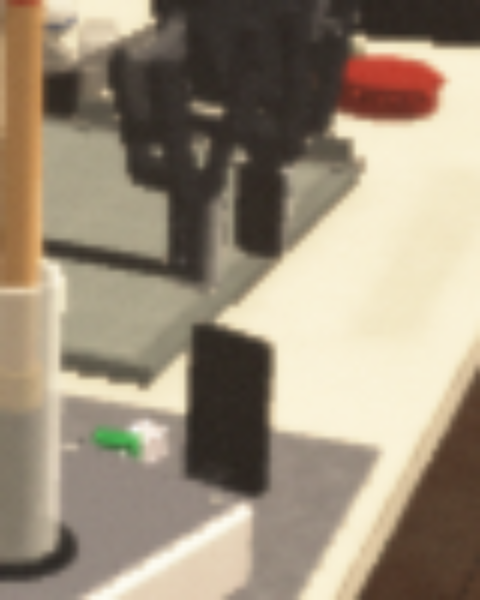

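Request:
jog_arm:
  plan:
    - [[0,0,0],[0.1,-0.1,1],140]
    - [[0,0,0],[0.1,-0.1,2.2],140]
    - [[0,0,0],[0.1,-0.1,3.5],140]
    - [[0,0,0],[0.1,-0.1,4.6],140]
    - [[0,0,0],[0.1,-0.1,5.3],140]
    - [[0,0,0],[0.1,-0.1,5.6],140]
    - [[0,0,0],[0.1,-0.1,5.6],140]
    - [[0,0,0],[0.1,-0.1,5.6],140]

```text
time_s: 11.43
ee_pos: [0.5121, 0.1821, 0.0452]
ee_rot: [0.284, 0.959, -0.0, -0.0]
ft_force: [0.4, -0.2, 1.0]
grip_width: 0.0387
```

```bash
python3 - <<'E'
from m import *
snap('side','s20.png')
cv2.imwrite('pics/s21.png',cv2.resize(cv2.imread('pics/s20.png')[160:260,290:370],None,fx=6,fy=6))
s=env.sense();print(s['ft_force']);s=s['ee_pos'];print(s,own(s),proj(a,s)+p[3:5])
E
```

```text
[ 0.5688  0.2664  0.9934  0.3207  0.2418 -1.001  -0.349 ] [-0.4 -1.2 -1.   0.3  0.6  1.2  1.1 -0.3  0.1 -0.8 -0.7 -0.1  0.8 -0.5
 -0.3  1.4  0.2  0.1 -0.5 -0.2]
[ 1.11919814 -0.13051706 -0.0943005 ]
[0.51270679 0.18229231 0.04618023] [-0.1011  0.0011  0.0462] [326.86250906 228.38410963]
```

View pics/s21.png

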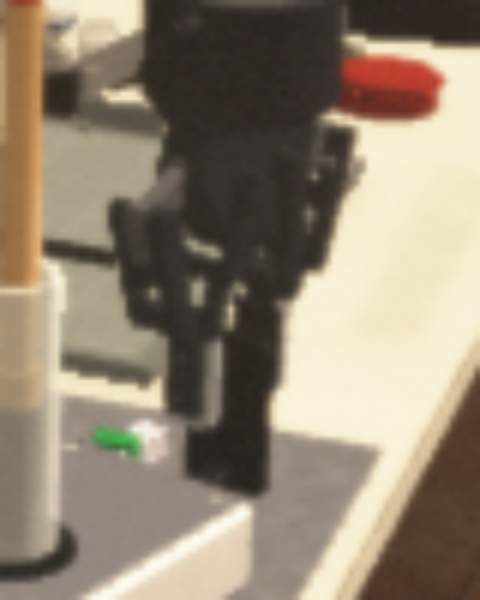

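The plate is between the fingers, with no contact force. I'll close firmly.

Request:
jog_arm:
  plan:
    - [[0,0,0],[0,0,0],255]
    - [[0,0,0],[0,0,0],255]
    - [[0,0,0],[0,0,0],255]
    - [[0,0,0],[0,0,0],255]
    - [[0,0,0],[0,0,0],255]
    - [[0,0,0],[0,0,0],255]
  squeeze: 60

```text
time_s: 12.08
ee_pos: [0.5125, 0.1824, 0.0459]
ee_rot: [0.284, 0.959, 0.0, 0.0]
ft_force: [-1.2, 1.1, 3.9]
grip_width: 0.0095
```

```bash
python3 - <<'E'
from m import *
s=env.sense();print(s['ft_force'],s['grip_width']);s=s['ee_pos'];print(s,own(s))
A=snap('side','s22.png');B=snap('top','t22.png')
for n in ['pointer','mark_top']:
  for c in ['side','top']: print(n,c,[(np.round(np.array(x['xy'])*[512,384],1).tolist(),round(x['score'],2)) for x in env.landmark_of(c,n)])
cv2.imwrite('pics/t23.png',cv2.resize(B['color'][190:250,250:310],None,fx=10,fy=10,interpolation=2))
cv2.imwrite('pics/s23.png',cv2.resize(A['color'][190:260,280:350],None,fx=8,fy=8,interpolation=2))
E
```

```text
[ 0.5688  0.2664  0.9934  0.3207  0.2418 -1.001  -0.349 ] [-0.4 -1.2 -1.   0.3  0.6  1.2  1.1 -0.3  0.1 -0.8 -0.7 -0.1  0.8 -0.5
 -0.3  1.4  0.2  0.1 -0.5 -0.2]
[-0.82830182  0.82589399  3.55136395] 0.009149944263585036
[0.51248528 0.18239085 0.04593462] [-0.1012  0.0013  0.0459]
pointer side []
pointer top [([269.1, 214.7], 0.45), ([181.6, 208.1], 0.32)]
mark_top side [([310.3, 230.0], 0.38), ([228.0, 285.7], 0.3)]
mark_top top [([280.5, 220.2], 0.61)]
```

View pics/t23.png

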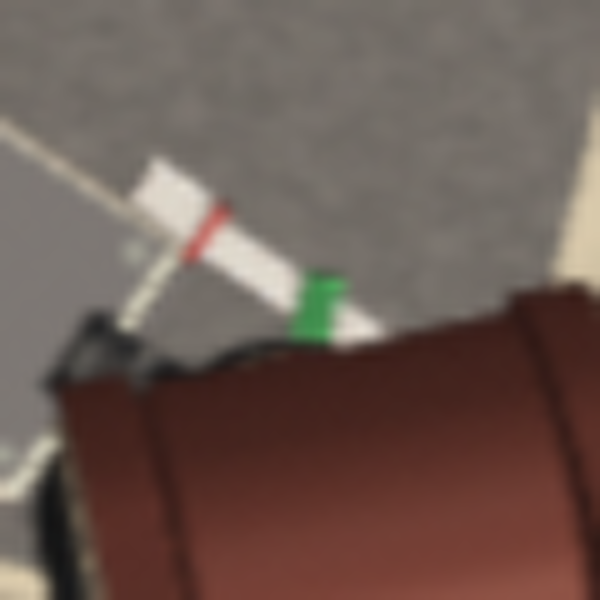

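View pics/s23.png

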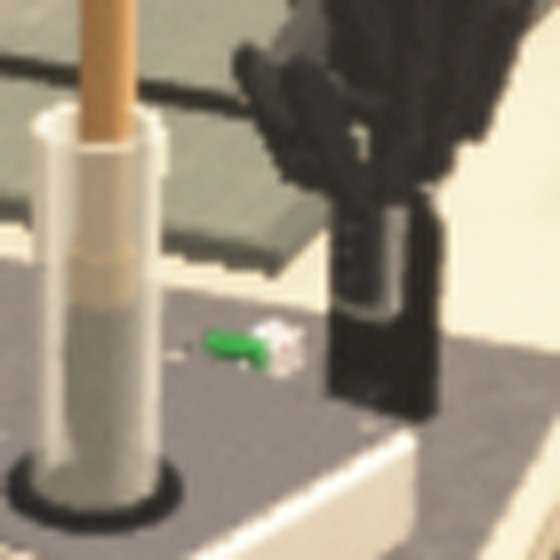

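The handle is held (opening 9 mm, shaft not touched). In the top view the pointer is at (270.8,213.5) and the mark at (282,220.7), about 38 mm apart. I'll pull 3.6 cm and look again.

Request:
jog_arm:
  plan:
    - [[0,0,0],[0,-0.7,0],255]
    - [[0,0,0],[0,-1.4,0],255]
    - [[0,0,0],[0,-2.1,0],255]
    - [[0,0,0],[0,-2.8,0],255]
    - [[0,0,0],[0,-3.4,0],255]
    - [[0,0,0],[0,-3.6,0],255]
    - [[0,0,0],[0,-3.6,0],255]
    - [[0,0,0],[0,-3.6,0],255]

```text
time_s: 13.15
ee_pos: [0.4927, 0.1526, 0.0458]
ee_rot: [0.284, 0.959, 0.002, 0.001]
ft_force: [2.5, 7.8, 3.8]
grip_width: 0.0089
```

```bash
python3 - <<'E'
from m import *
A=snap('side','s24.png');B=snap('top','t24.png')
s=env.sense();print(s['ft_force'],s['grip_width']);s=s['ee_pos'];print(s,own(s))
for n in ['pointer','mark_top']:
  for c in ['side','top']: print(n,c,[(np.round(np.array(x['xy'])*[512,384],1).tolist(),round(x['score'],2)) for x in env.landmark_of(c,n)])
cv2.imwrite('pics/t25.png',cv2.resize(B['color'][190:250,250:310],None,fx=10,fy=10,interpolation=2))
cv2.imwrite('pics/s25.png',cv2.resize(A['color'][190:260,280:350],None,fx=8,fy=8,interpolation=2))
E
```

```text
[ 0.5688  0.2664  0.9934  0.3207  0.2418 -1.001  -0.349 ] [-0.4 -1.2 -1.   0.3  0.6  1.2  1.1 -0.3  0.1 -0.8 -0.7 -0.1  0.8 -0.5
 -0.3  1.4  0.2  0.1 -0.5 -0.2]
[1.6561676  8.32733789 3.72906234] 0.009110255239673983
[0.49283505 0.15274069 0.0458886 ] [-0.1367  0.0016  0.0459]
pointer side [([313.0, 230.7], 0.73)]
pointer top [([277.7, 220.9], 0.8)]
mark_top side []
mark_top top [([280.6, 220.0], 0.52)]
```

View pics/t25.png

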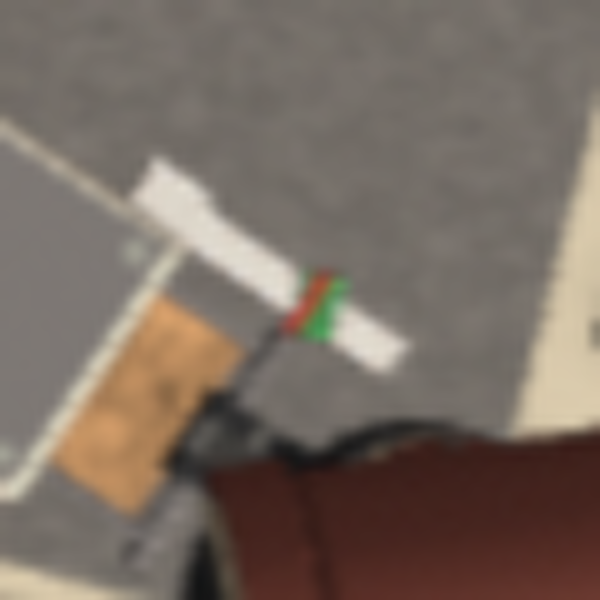

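View pics/s25.png

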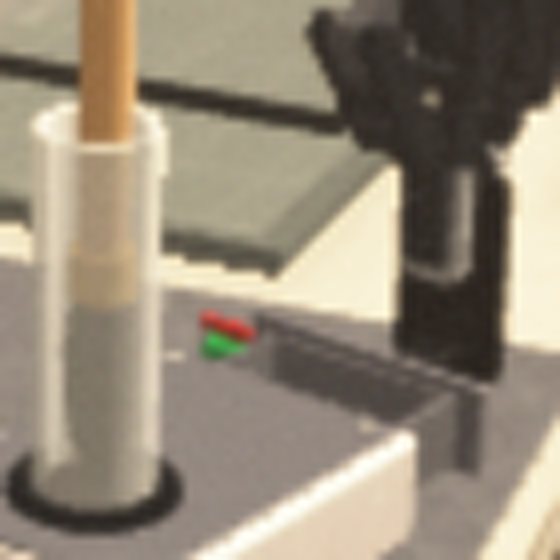

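```bash
python3 - <<'E'
import cv2,numpy as np
def pr(fn,box):
    im=cv2.imread('pics/'+fn).astype(int);x0,y0,x1,y1=box
    c=im[y0:y1,x0:x1];B,G,Rr=c[...,0],c[...,1],c[...,2]
    out=[]
    for w in (np.clip(G-np.maximum(Rr,B)-8,0,None),np.clip(Rr-np.maximum(G,B)-25,0,None)):
        if w.sum()==0: out.append(None);continue
        yy,xx=np.mgrid[y0:y1,x0:x1];cx=(w*xx).sum()/w.sum();cy=(w*yy).sum()/w.sum()
        u=(xx-cx)*.85+(yy-cy)*.53; out.append((round(cx,2),round(cy,2),'sd',round(np.sqrt((w*u*u).sum()/w.sum()),2)))
    print(fn,out)
for f in ('t6.png','t16.png','t22.png','t24.png','top0.png'): pr(f,(262,205,292,228))
E
```

```text
t6.png [(np.float64(281.33), np.float64(220.24), 'sd', np.float64(1.15)), (np.float64(268.2), np.float64(216.42), 'sd', np.float64(5.67))]
t16.png [(np.float64(281.33), np.float64(220.3), 'sd', np.float64(1.17)), (np.float64(272.39), np.float64(214.62), 'sd', np.float64(7.41))]
t22.png [(np.float64(281.33), np.float64(220.28), 'sd', np.float64(1.16)), (np.float64(274.17), np.float64(216.4), 'sd', np.float64(9.05))]
t24.png [(np.float64(282.14), np.float64(221.05), 'sd', np.float64(0.62)), (np.float64(269.67), np.float64(223.28), 'sd', np.float64(4.27))]
top0.png [(np.float64(281.33), np.float64(220.23), 'sd', np.float64(1.14)), (np.float64(270.16), np.float64(212.79), 'sd', np.float64(0.49))]
```

Colour centroids put the mark at (281.33,220.24) and the resting pointer at (270.16,212.79), so the pull should be about 38 mm; 35.5 mm is done. I'll pull 2.5 mm more.

Request:
jog_arm:
  plan:
    - [[0,0,0],[0,-0.25,0],255]
    - [[0,0,0],[0,-0.25,0],255]
    - [[0,0,0],[0,-0.25,0],255]
    - [[0,0,0],[0,-0.25,0],255]
    - [[0,0,0],[0,-0.25,0],255]
    - [[0,0,0],[0,-0.25,0],255]

```text
time_s: 14.05
ee_pos: [0.4915, 0.1507, 0.0459]
ee_rot: [0.284, 0.959, 0.002, 0.001]
ft_force: [2.1, 8.9, 3.7]
grip_width: 0.0095
```

```bash
python3 - <<'E'
from m import *
A=snap('side','s26.png');B=snap('top','t26.png')
s=env.sense();print(s['ft_force'],s['grip_width'],s['time_s'],abs(s['joint_velocities']).max());s=s['ee_pos'];print(s,own(s))
c=B['color'][214:227,276:288].astype(int)
w=np.clip(c[...,2]-np.maximum(c[...,0],c[...,1])-25,0,None);yy,xx=np.mgrid[214:227,276:288];print('red',(w*xx).sum()/w.sum(),(w*yy).sum()/w.sum())
for n in ['pointer','mark_top']: print(n,[(np.round(np.array(x['xy'])*[512,384],1).tolist(),round(x['score'],2)) for x in env.landmark_of('top',n)])
cv2.imwrite('pics/t27.png',cv2.resize(B['color'][190:250,250:310],None,fx=10,fy=10,interpolation=2))
cv2.imwrite('pics/s27.png',cv2.resize(A['color'][140:290,230:380],None,fx=4,fy=4,interpolation=2))
E
```

```text
[ 0.5688  0.2664  0.9934  0.3207  0.2418 -1.001  -0.349 ] [-0.4 -1.2 -1.   0.3  0.6  1.2  1.1 -0.3  0.1 -0.8 -0.7 -0.1  0.8 -0.5
 -0.3  1.4  0.2  0.1 -0.5 -0.2]
[3.27370859 7.74032757 3.3192171 ] 0.009090727875311025 14.25 0.0011395251360349686
[0.49151023 0.15071453 0.0458695 ] [-0.1392  0.0016  0.0459]
red 280.70873786407765 220.59870550161813
pointer [([279.0, 222.5], 0.84)]
mark_top []
```

View pics/t27.png

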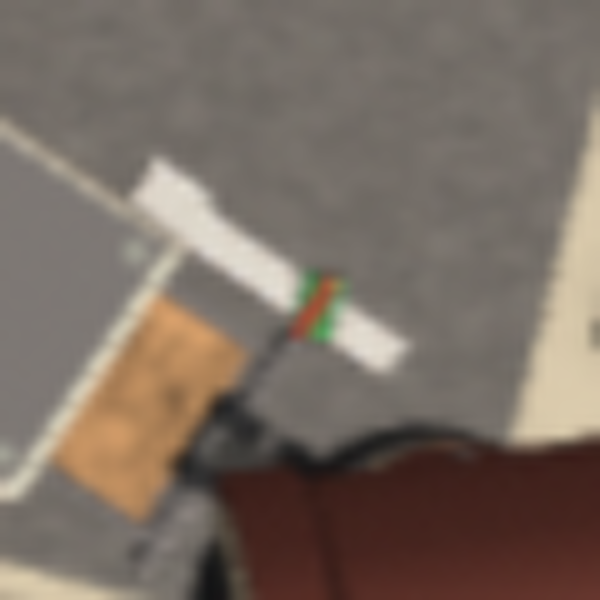

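View pics/s27.png

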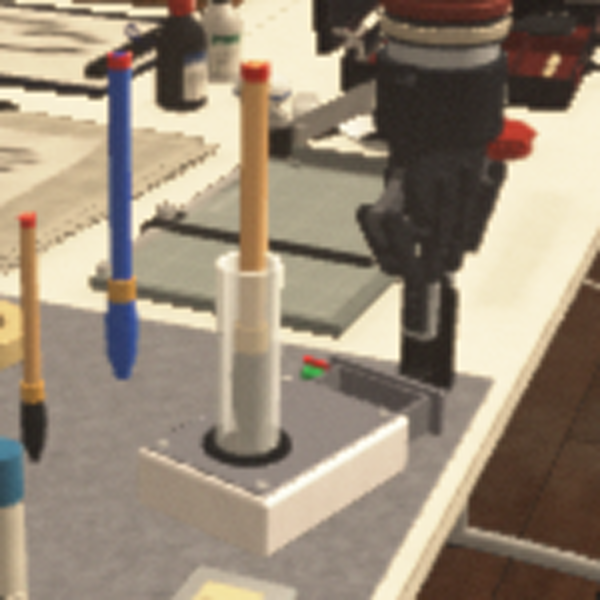

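The red pointer lies in the middle of the green mark, about 1 mm short along the rail, with green showing on both sides in the top view. The brush stands in the tube, the arm is still, and the grip holds against the roughly 8–9 N spring. I'm handing in.

```bash
python3 -c "
from station import env
print(env.job_done())"
```

```text
the job is handed in; nothing more can be done
None
```

I worked the brush up and down twice, let it go standing in the tube, and pulled the drawer out to the green mark. I handed in at about 14 s of the 40 s allowed, still holding the handle. No verdict was reported.

- **Brush:** I lifted it about 4.2 cm twice, with the bristles staying inside the tube. It touched the bottom each time it came down, with 2–4 N of upward force. After release it stood as it did at the start, with the fingers clear. My first grip pushed it about 3 mm sideways; I corrected that before the first lift.
- **Drawer:** I pulled it about 38 mm. In the last top view the centre of the pointer was about 1 mm short of the centre of the mark along the rail, within the 7 mm allowed. The grip held with the spring pulling at about 8–9 N, and the arm was still.
- **Checks that disagreed:**
  - The network put the pointer about 2–3 px away from where the colours showed it. I relied on the colours and on the picture, which showed green on both sides of the pointer.
  - The housing looked about 2 % shorter in the top picture than the given size; this did not affect the moves.
- **Surroundings:** I saw no bystander move in the pictures, though I did not measure their final positions.

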